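# Set a soap vender lane and hold its chute shutter half open

### The job

On the counter lies a soap vender module with an orange soap box in its lane: slide the blue guide along until the box is pressed snugly between the guide and the fixed steel cheek, keep it pressed for a moment with a few newtons without crushing it, and leave the guide there. Then draw the yellow-tabbed sprung shutter back against its spring to half travel, its rear edge level with the red marks, never letting it run fully open, and finish while still holding it there with the fingers so that the chute can be inspected. Leave the other things on the counter and on the module where they are.

Things in the scene. Friction and masses are not known exactly. Their poses are not given: they have to be found in the camera images.
- module: White soap vender module fixed to the counter, a flat chassis 225 x 320 mm, its deck 30 mm above the counter. Origin: centre of its underside, on the counter; x points across the module away from the robot (turned by the module's yaw), y to the left along the travel of guide and shutter, z up. In this frame: the lane runs along y at x = +45 mm, the shutter along y at x = -60 mm.
- cheek_face (a point): Middle of the inner face, towards the guide, of the fixed steel end cheek of the lane, 110 mm (x) x 12 mm (y) x 32 mm high, standing on the deck. This point lies at (45, 130, 46) mm in the module's frame; axes as the module's.
- guide_tab (a point): Blue sliding guide: a jaw plate 100 mm (x) x 12 mm (y), its top 31.5 mm above the deck, with an upright tab on its middle, 36 mm (x) x 14 mm (y), from 30 to 86 mm above the deck, to be gripped across its 14 mm or pushed. This point: on the deck level under the tab's centre, axes as the module's; moves along the module's y at x = +45 mm. Its pressing face lies 6 mm to +y of this point.
- guide (a joint): Position of the blue guide in m, 0 to 0.200, growing towards the cheek (module's +y); the point guide_tab lies at y = value - 0.110 m in the module's frame. Sliding it takes about 5 N (friction), 1 to 2 N more while it pushes the box; it stays where it is left. 0.174 when the soap box is snug against the cheek.
- soap_box: Orange soap box with a white band, loose in the lane on the deck between guide and cheek, 90 mm (x) x 60 mm (y) x 32 mm high, about 0.25 kg. Origin: centre of its underside; x along its 90 mm, roughly the module's x, y along its 60 mm. Snug against the cheek its origin lies at y = +100 mm in the module's frame. It crushes above 45 N from the guide.
- shutter_tab (a point): Yellow upright tab on the steel shutter plate, 36 mm (x) x 14 mm (y), its top 74.5 mm above the deck and its foot 4.5 mm above the deck, to be gripped across its 14 mm or pushed. This point: on the deck level under the tab's centre, axes as the module's. The plate, 72 mm (x) x 74 mm (y), is centred on it; rails 8 mm high run along both of its sides. Closed, this point lies at (-60, 50, 30) mm in the module's frame.
- shutter (a joint): Opening of the shutter in m: 0 closed, 0.070 fully open, growing as the tab moves to the module's -y. A spring pulls it shut: 3 N when closed, 8.3 N at half travel (0.035), 13.5 N fully open. At half travel the plate's +y edge is level with the red marks on the rails, y = +52 mm in the module's frame.
- spare_box: Green soap box, 90 x 60 x 32 mm, a bystander lying on the counter. Origin: centre of its underside.
- roller: Black rubber roller, a ring 36 mm across and 22 mm high, a bystander standing on the module's deck near its -x, -y corner. Origin: centre of its underside.
- detergent: Blue bottle, 72 mm across, 190 mm high, a bystander. Origin: centre of its underside.
- spray_can: Green can, 54 mm across, 160 mm high, a bystander. Origin: centre of its underside.
- screwdriver: Screwdriver lying on the counter, a bystander. Origin: underside, near its middle.
- spanner: Steel spanner lying on the counter, a bystander. Origin: underside, near its middle.
- mug: White mug, 80 mm across, 90 mm high, a bystander. Origin: centre of its underside.
- token_cup: Red cup, 70 mm across, 60 mm high, a bystander. Origin: centre of its underside.
There are look-alikes about, which are no part of the job. Of the things like the soap_box, leave any that is pink; of the rest the smaller one is meant.

How it is judged:
By the outcome, as a careful person would: the job done as asked, in the order asked, and still so for the second after the job is handed in, while the arm keeps its last pose, push and grip.
It also fails if it takes over 51 s, if anything falls off the work surface, if the arm or the gripper's body presses on something with over 40 N, if the wrist force passes 120 N, or if a joint passes its speed limit or range.

### The arm

A 6-joint arm with a two-finger parallel gripper is mounted at the origin on the work surface. World frame = base frame: x ahead of the robot, y to its left, z up, the work surface at z = 0. Lengths are in m, angles in rad, forces in N, time in s.
With the tool pointing down it reaches from about 0.35 to 0.775 m from the base axis. Payload 5.5 kg.
Tool frame: the origin (TCP) lies at the very end of the fingers, on their centre line; the grasp point (between the pads) lies 19 mm behind it; z points along the fingers, y is the line along which they close (so a half turn about z gives the same grasp; the last joint's range is limited). The gripper opens to 85 mm and grips with 20 to 120 N. Pads are 22 mm wide; open, the fingers measure 114 mm over their backs; the gripper's body (76 mm by 85 mm) begins 54 mm behind the grasp point. The pads swing forward as they close: fully open they stand 13 mm farther back than shut.
Start: joints at [-1.47, 0.313, 0.046, 1.304, 0, 1.431], TCP at [0.137, -0.558, 0.231] pointing down, gripper open.
Joint ranges: [-2.76, 2.76], [-0.86, 1.69], [-1.03, 1.26], [-2.2, 2.34], [-1.47, 1.5], [-3.14, 3.14]. Speed limits (rad/s): [2.57, 2.57, 3.14, 3.14, 3.14, 3.14].

### API

Orientations are given as a unit quaternion [w, x, y, z].
In Python, from workcell import env, imaging, ticket gives the robot as it stands. The module is installed in compiled form; this text tells all that it offers.
- The arm moves only by the tool apply_moves, never from a script. Its argument "rows" is a list of rows, each an object with "xyz": the shift along the tool's x, y, z in mm, a list of three; "turn": the turn, a rotation vector about the tool's x, y, z in rad, a list of three; "grip": the opening, from 0 (shut) to 1 (fully open). A call has 1 to 12 rows; each row is the pose to reach, as a shift and turn from the pose commanded when the call began, along the tool's axes at that moment; what a row does not reach only later rows make up. A row lasts 1/12 s, in which the tool goes at most 41.7 mm and 7.16 degrees, less where a joint would pass 70% of its speed; a pose out of reach is approached as far as the arm can. A call with a gripper value outside its range is refused whole. The fingers move at their own pace and stop on an object; "force" is the grip in N (left out, the last holds). Time passes only in rows, so rows that repeat a pose let the fingers close. It gives the time, the measured TCP pose, the force, the opening and the grip force at its end, in the units of the state.
- env.get_state(): the state, without advancing time (a new reading comes with each control period).
- imaging.read_camera(name): name is "scene" or "top"; returns a dict with "color" (400x640x3 uint8, blue, green, red), "z_map" (400x640 float32, m along the optical axis (not along the pixel's ray), 0 where there is no reading), "camera_matrix" (3x3 intrinsics, pixels), "k1" (the pictures are not rectified: a ray, as slopes to the right and down, at radius r is drawn at 1 + k1 r^2 times it, then the intrinsics apply), "view" (4x4, takes a point from world to camera coordinates). Camera axes: x right, y down, z forward; pixel columns grow to the right and rows downward; lengths in m; the calibration is good to about 2 mm. A picture is of the moment at which its call begins.
- ticket.hand_in(): hands the job in; it is judged then, once.
The state is a dict: "clock": time; "joint_pos": joint angles; "qvel": joint speeds; "tau": joint torques, N m; "tcp_pos": TCP position; "orientation": TCP orientation; "wrist_force": force on the tool from outside, world axes, zero at the start; "ft_torque": the same for the moment, N m; "finger_gap": finger opening in m; "grip_force": force on a finger pad.
Only numpy, scipy, OpenCV 4.12 (cv2) and the standard library are available. Lean on these libraries where they do the work, as an engineer would, in place of code of your own. Each camera call takes 0.05 s, during which the arm holds its last target. There are 200 camera calls.

## Working session

There is one attempt and no reset: what is moved stays moved. The work goes in short steps, Python scripts to look and compute and a tool call to move; the robot and the scene stay as the last step left them, time stands still between calls to the robot, and variables do not carry over. Pictures are saved under pics/ and viewed, at most 10 in all, crops included, and the job is handed in when it is done.

Besides the shell and the picture viewer there is one more tool, called after ">>>" as name(argument=value, ...), one argument or row to a line, values as JSON. apply_moves: Moves the arm, as the interface text tells. Its arguments: {"type":"object","properties":{"rows":{"type":"array"},"force":{"type":"number"}},"required":["rows"]}

```bash
mkdir -p pics; cat > h.py <<'E'
import numpy as np, cv2
from workcell import env, imaging, ticket
def snap(n):
    return imaging.read_camera(n)
def pts(c):
    K=c["camera_matrix"];h,w=c["z_map"].shape
    u,v=np.meshgrid(np.arange(w),np.arange(h))
    p=cv2.undistortPoints(np.stack([u,v],-1).reshape(-1,1,2).astype(float),K,np.array([c["k1"],0,0,0.])).reshape(h,w,2)
    z=c["z_map"]; P=np.dstack([p[...,0]*z,p[...,1]*z,z,np.ones_like(z)])
    W=P@np.linalg.inv(c["view"]).T
    W[z==0]=np.nan
    return W[...,:3]
E
python3 - <<'E'
from h import *
for n in("top","scene"):
    c=snap(n); cv2.imwrite(f"pics/{n}0.png",c["color"]); np.savez(n+"0.npz",W=pts(c),color=c["color"]); print(n,c["k1"],c["camera_matrix"].tolist())
s=env.get_state(); print({k:np.round(v,3).tolist() for k,v in s.items()})
E
```

```text
top -0.07884825943424072 [[404.0508931607549, 0.0, 314.9518402872628], [0.0, 404.0508931607549, 190.38206274585366], [0.0, 0.0, 1.0]]
scene -0.01562773116116026 [[363.0368452927473, 0.0, 317.53367040801174], [0.0, 363.0368452927473, 199.7673714927373], [0.0, 0.0, 1.0]]
{'clock': 0.1, 'joint_pos': [-1.47, 0.314, 0.045, 1.304, 0.0, 1.431], 'qvel': [-0.001, -0.002, 0.002, -0.0, -0.001, 0.0], 'tau': [0.003, -48.173, 29.924, 0.013, -0.0, 0.0], 'tcp_pos': [0.137, -0.558, 0.23], 'orientation': [-0.001, 0.993, 0.12, 0.0], 'wrist_force': [-0.326, -0.38, 0.829], 'ft_torque': [-0.028, -0.026, 0.024], 'grip_force': 0.0, 'finger_gap': 0.085}
```

View pics/top0.png

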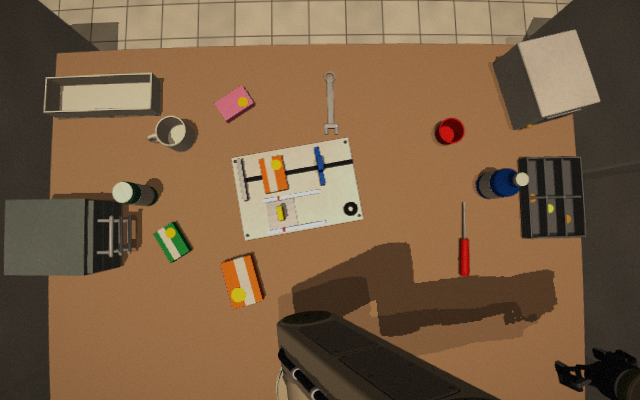

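View pics/scene0.png

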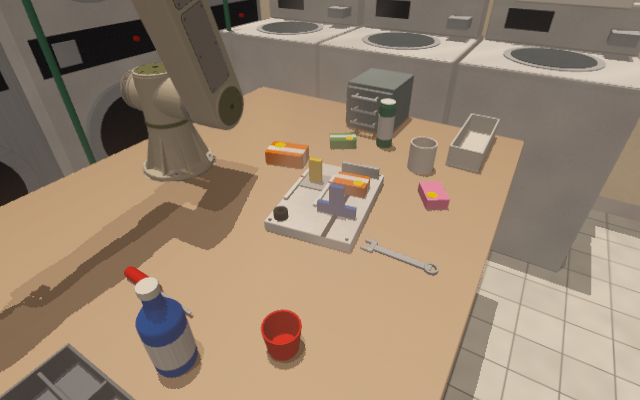

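The top view shows the module at (298,188), with the cheek at (240,180), the blue guide at (320,166), the yellow tab at (281,212) and the roller at (350,209). Three things could be the soap box: orange in the lane at (272,173), a larger orange one on the counter at (242,281), and a pink one at (235,103). The lane box fits because it is orange, the smaller of the two and lies in the lane. I'll confirm with a crop and measure.

```bash
python3 - <<'E'
from h import *
d=np.load("top0.npz");W=d["W"];im=d["color"]
cv2.imwrite("pics/crop1.png",cv2.resize(im[125:315,205:375],None,fx=3.1,fy=3.1,interpolation=cv2.INTER_CUBIC))
hsv=cv2.cvtColor(im,cv2.COLOR_BGR2HSV);H,S,V=[hsv[...,i].astype(int) for i in range(3)]
reg=np.zeros(H.shape,bool);reg[125:250,225:375]=1
Z=W[...,2]
deck=reg&(Z>.02)
n,l,st,_=cv2.connectedComponentsWithStats(deck.astype(np.uint8))
deck=l==1+np.argmax(st[1:,4])
dk=deck&(abs(Z-.03)<.008)
print("deck z",np.nanmedian(Z[dk]))
r=cv2.minAreaRect(W[dk][:,:2].astype(np.float32)*1000);print("deck rect",r)
def rep(n,m):
    P=W[m]; print(n,m.sum(),"min/max/med",np.round(np.nanmin(P,0),4),np.round(np.nanmax(P,0),4),np.round(np.nanmedian(P,0),4), cv2.minAreaRect(P[:,:2].astype(np.float32)*1000))
rep("blue tab top",reg&(H>95)&(H<130)&(S>120)&(Z>.105))
rep("blue jaw",reg&(H>95)&(H<130)&(S>120)&(Z>.05)&(Z<.07))
rep("yellow top",reg&(H>20)&(H<35)&(S>120)&(Z>.09))
rep("orange lane",reg&(H>3)&(H<35)&(S>120)&(Z>.055)&(Z<.07))
o=np.zeros_like(reg);o[250:312,215:270]=1
rep("orange other",o&(Z>.015))
rep("roller",reg&(V<60)&(Z>.045)&(Z<.06))
E
```

```text
deck z 0.030744525857910432
deck rect ((536.6317749023438, 48.874053955078125), (225.81005859375, 319.0849304199219), 9.355464935302734)
blue tab top 81 min/max/med [ 0.5737 -0.0202  0.1059] [ 0.6099 -0.0034  0.1208] [ 0.5902 -0.0108  0.1162] ((591.714599609375, -11.139678955078125), (36.06657409667969, 13.74794864654541), 8.607341766357422)
blue jaw 86 min/max/med [ 0.5427 -0.0238  0.057 ] [ 0.6401 -0.0018  0.0662] [ 0.569  -0.0136  0.0624] ((591.1551513671875, -12.046592712402344), (98.30074310302734, 10.240622520446777), 9.155563354492188)
yellow top 79 min/max/med [0.452  0.0805 0.0908] [0.4867 0.0971 0.1107] [0.4692 0.0897 0.1046] ((469.7203063964844, 89.05762481689453), (35.35706329345703, 12.114463806152344), 8.854903221130371)
orange lane 527 min/max/med [0.4545 0.0718 0.055 ] [0.6204 0.1438 0.0672] [0.5732 0.0994 0.0625] ((534.7546997070312, 101.1341323852539), (165.26283264160156, 57.43220520019531), 10.644585609436035)
orange other 1603 min/max/med [0.2265 0.1405 0.015 ] [0.3626 0.2496 0.0498] [0.2956 0.1931 0.0439] ((294.9873046875, 195.230224609375), (124.18358612060547, 83.68367004394531), 15.203639030456543)
roller 141 min/max/med [ 0.4644 -0.1061  0.0457] [0.6045 0.1914 0.0587] [ 0.485  -0.0853  0.0526] ((508.2839050292969, 54.10948944091797), (325.019287109375, 82.68293762207031), 69.24514770507812)
```

View pics/crop1.png

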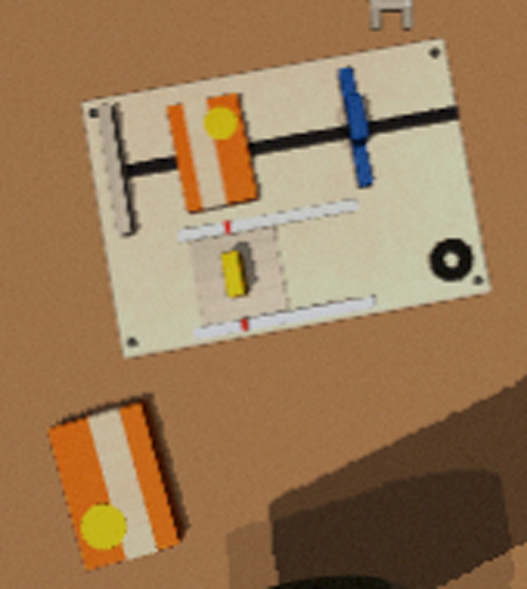

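The enlarged crop confirms it. The orange box in the lane at crop (213,152) is clearly smaller than the counter one at (118,485). Module pose: centre (0.537, 0.049), yaw about 9.2°. The tab positions fit this, with the guide at about 0.043 and the shutter closed. Next I work out the first move.

```bash
cat >> h.py <<'E'
from scipy.spatial.transform import Rotation as Ro
YAW=.160; C=np.array([.5366,.0489])
def m2w(x,y): c,s=np.cos(YAW),np.sin(YAW); return C+np.array([c*x-s*y,s*x+c*y])
def w2m(p): c,s=np.cos(YAW),np.sin(YAW); d=np.asarray(p)[:2]-C; return np.array([c*d[0]+s*d[1],-s*d[0]+c*d[1]])
def plan(x,y,z):
    s=env.get_state();q=s["orientation"];R=Ro.from_quat([q[1],q[2],q[3],q[0]])
    T=Ro.from_euler("z",YAW)*Ro.from_euler("x",np.pi)
    print("shift mm",np.round(R.inv().apply(np.r_[m2w(x,y),z]-s["tcp_pos"])*1e3,1),"turn",np.round((R.inv()*T).as_rotvec(),4),"t",s["clock"])
E
python3 - <<'E'
from h import *
print(w2m([.5915,-.0115]),w2m([.4697,.089])); plan(.045,-.068,.20)
d=np.load("top0.npz");W=d["W"]
for u,v in((236,152),(350,209),(240,180),(272,160)):print(u,v,W[v,u],w2m(W[v,u]))
E
```

```text
[ 0.04457596 -0.0683751 ] [-0.05965685  0.0502462 ]
shift mm [ 572.1 -422.6   31.3] turn [-0.0016 -0.0002  0.0808] t 0.1
236 152 [ 0.64114714  0.2151923  -0.00089815] [0.12970518 0.14751204]
350 209 [ 0.47807518 -0.09225484  0.02994967] [-0.08026584 -0.13002784]
240 180 [0.55674455 0.19298744 0.06299155] [0.042843   0.13903766]
272 160 [0.60741634 0.10987911 0.06251109] [0.0796269  0.04891791]
```

>>> apply_moves(
  rows=[
    {"xyz": [572,-423,30],"turn": [0,0,0.08],"grip": 0.7},
    {"xyz": [572,-423,30],"turn": [0,0,0.08],"grip": 0.7},
    {"xyz": [572,-423,30],"turn": [0,0,0.08],"grip": 0.7},
    {"xyz": [572,-423,30],"turn": [0,0,0.08],"grip": 0.7},
    {"xyz": [572,-423,30],"turn": [0,0,0.08],"grip": 0.7},
    {"xyz": [572,-423,30],"turn": [0,0,0.08],"grip": 0.7},
    {"xyz": [572,-423,30],"turn": [0,0,0.08],"grip": 0.7},
    {"xyz": [572,-423,30],"turn": [0,0,0.08],"grip": 0.7},
    {"xyz": [572,-423,30],"turn": [0,0,0.08],"grip": 0.7},
    {"xyz": [572,-423,30],"turn": [0,0,0.08],"grip": 0.7},
    {"xyz": [572,-423,30],"turn": [0,0,0.08],"grip": 0.7},
    {"xyz": [572,-423,30],"turn": [0,0,0.08],"grip": 0.7},
  ],
  force=40,
)

```text
clock: 1.1
tcp_pos: [0.4571, -0.1722, 0.21]
orientation: [0.0, 0.997, 0.08, -0.0]
wrist_force: [0.5, -1.3, -0.2]
finger_gap: 0.0597
grip_force: 0.0
```

```bash
python3 -c "
from h import *
plan(.045,-.068,.20)"
```

```text
shift mm [ 158.8 -137.5   10. ] turn [0.     0.0002 0.0008] t 1.1
```

>>> apply_moves(
  rows=[
    {"xyz": [159,-137.5,10],"turn": [0,0,0],"grip": 0.7},
    {"xyz": [159,-137.5,10],"turn": [0,0,0],"grip": 0.7},
    {"xyz": [159,-137.5,10],"turn": [0,0,0],"grip": 0.7},
    {"xyz": [159,-137.5,10],"turn": [0,0,0],"grip": 0.7},
    {"xyz": [159,-137.5,10],"turn": [0,0,0],"grip": 0.7},
    {"xyz": [159,-137.5,10],"turn": [0,0,0],"grip": 0.7},
    {"xyz": [159,-137.5,10],"turn": [0,0,0],"grip": 0.7},
    {"xyz": [159,-137.5,10],"turn": [0,0,0],"grip": 0.7},
  ],
)

```text
clock: 1.77
tcp_pos: [0.5906, -0.0129, 0.1995]
orientation: [0.0, 0.997, 0.081, -0.001]
wrist_force: [-0.5, -0.0, -0.5]
finger_gap: 0.0596
grip_force: 0.0
```

```bash
python3 -c "
from h import *
plan(.045,-.068,.082)"
```

```text
shift mm [  1.7  -1.6 117.5] turn [-0.      0.0019  0.0017] t 1.7667
```

>>> apply_moves(
  rows=[
    {"xyz": [1.5,-1.5,38],"turn": [0,0,0],"grip": 0.7},
    {"xyz": [1.5,-1.5,75],"turn": [0,0,0],"grip": 0.7},
    {"xyz": [1.5,-1.5,105],"turn": [0,0,0],"grip": 0.7},
    {"xyz": [1.5,-1.5,117.5],"turn": [0,0,0],"grip": 0.7},
    {"xyz": [1.5,-1.5,117.5],"turn": [0,0,0],"grip": 0.7},
    {"xyz": [1.5,-1.5,117.5],"turn": [0,0,0],"grip": 0.0},
    {"xyz": [1.5,-1.5,117.5],"turn": [0,0,0],"grip": 0.0},
    {"xyz": [1.5,-1.5,117.5],"turn": [0,0,0],"grip": 0.0},
    {"xyz": [1.5,-1.5,117.5],"turn": [0,0,0],"grip": 0.0},
    {"xyz": [1.5,-1.5,117.5],"turn": [0,0,0],"grip": 0.0},
    {"xyz": [1.5,-1.5,117.5],"turn": [0,0,0],"grip": 0.0},
    {"xyz": [1.5,-1.5,117.5],"turn": [0,0,0],"grip": 0.0},
  ],
  force=40,
)

```text
clock: 2.77
tcp_pos: [0.5937, -0.0118, 0.0848]
orientation: [0.001, 0.997, 0.08, 0.002]
wrist_force: [-1.4, -1.2, 6.1]
finger_gap: 0.0136
grip_force: 40.6
```

```bash
python3 -c "
from h import *
s=env.get_state();print(w2m(s['tcp_pos']),w2m(s['wrist_force'][:2]+C));plan(.045,.054,.082)"
```

```text
[ 0.04673824 -0.0690302 ] [-1.5243929 -0.9215108]
shift mm [  -1.7 -123.     2.5] turn [ 0.0018 -0.003   0.0006] t 2.7667
```

>>> apply_moves(
  rows=[
    {"xyz": [-1,-8,0],"turn": [0,0,0],"grip": 0},
    {"xyz": [-1,-18,0],"turn": [0,0,0],"grip": 0},
    {"xyz": [-1,-29,0],"turn": [0,0,0],"grip": 0},
    {"xyz": [-1,-40,0],"turn": [0,0,0],"grip": 0},
    {"xyz": [-1,-51,0],"turn": [0,0,0],"grip": 0},
    {"xyz": [-1,-62,0],"turn": [0,0,0],"grip": 0},
    {"xyz": [-1,-73,0],"turn": [0,0,0],"grip": 0},
    {"xyz": [-1,-84,0],"turn": [0,0,0],"grip": 0},
    {"xyz": [-1,-95,0],"turn": [0,0,0],"grip": 0},
    {"xyz": [-1,-105,0],"turn": [0,0,0],"grip": 0},
    {"xyz": [-1,-112,0],"turn": [0,0,0],"grip": 0},
    {"xyz": [-1,-116,0],"turn": [0,0,0],"grip": 0},
  ],
)

```text
clock: 3.77
tcp_pos: [0.5753, 0.1023, 0.0848]
orientation: [0.002, 0.997, 0.08, 0.003]
wrist_force: [3.1, -7.1, 4.7]
finger_gap: 0.0135
grip_force: 40.4
```

```bash
python3 - <<'E'
from h import *
s=env.get_state();print(w2m(s['tcp_pos']),w2m(s['wrist_force'][:2]+C));plan(.045,.064,.082)
c=snap("top");cv2.imwrite("pics/a.png",cv2.resize(c["color"][125:255,215:385],None,fx=4,fy=4,interpolation=cv2.INTER_CUBIC))
E
```

```text
[0.04672595 0.04659033] [ 1.89806049 -7.52156747]
shift mm [ -1.7 -17.4   2.7] turn [ 0.0037 -0.0049  0.0004] t 3.7667
```

View pics/a.png

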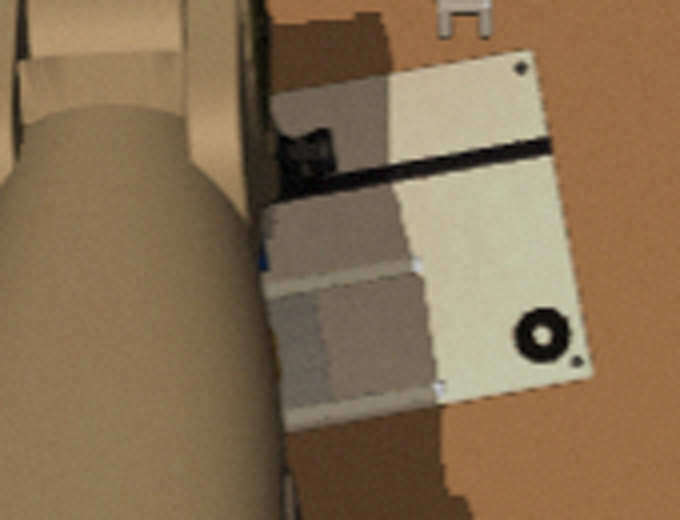

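The arm hides the lane from above at crop (130,250), but the 7.5 N force along the lane shows the guide pushing the box. Next I close in with small steps.

>>> apply_moves(
  rows=[
    {"xyz": [0,-4,0],"turn": [0,0,0],"grip": 0},
    {"xyz": [0,-8,0],"turn": [0,0,0],"grip": 0},
    {"xyz": [0,-11,0],"turn": [0,0,0],"grip": 0},
    {"xyz": [0,-13,0],"turn": [0,0,0],"grip": 0},
    {"xyz": [0,-14,0],"turn": [0,0,0],"grip": 0},
  ],
)

```text
clock: 4.23
tcp_pos: [0.5732, 0.1156, 0.0848]
orientation: [0.001, 0.997, 0.08, 0.003]
wrist_force: [1.8, -6.7, 5.6]
finger_gap: 0.0132
grip_force: 40.7
```

>>> apply_moves(
  rows=[
    {"xyz": [0,-0.7,0],"turn": [0,0,0],"grip": 0},
    {"xyz": [0,-1.2,0],"turn": [0,0,0],"grip": 0},
    {"xyz": [0,-1.2,0],"turn": [0,0,0],"grip": 0},
  ],
)

```text
clock: 4.48
tcp_pos: [0.573, 0.1167, 0.0848]
orientation: [0.001, 0.997, 0.08, 0.003]
wrist_force: [3.0, -5.0, 6.4]
finger_gap: 0.0133
grip_force: 40.7
```

```bash
python3 - <<'E'
from h import *
s=env.get_state();print(w2m(s['tcp_pos']),w2m(s['wrist_force'][:2]+C),s['ft_torque'])
E
```

```text
[0.04672785 0.06115779] [ 2.16119813 -5.43641343] [-0.87595862 -0.27028011  0.07263605]
```

>>> apply_moves(
  rows=[
    {"xyz": [0,-0.6,0],"turn": [0,0,0],"grip": 0},
    {"xyz": [0,-1.2,0],"turn": [0,0,0],"grip": 0},
    {"xyz": [0,-1.2,0],"turn": [0,0,0],"grip": 0},
  ],
)

```text
clock: 4.73
tcp_pos: [0.5728, 0.1178, 0.0848]
orientation: [0.001, 0.997, 0.08, 0.003]
wrist_force: [2.7, -5.6, 6.3]
finger_gap: 0.0134
grip_force: 40.7
```

>>> apply_moves(
  rows=[
    {"xyz": [0,-0.6,0],"turn": [0,0,0],"grip": 0},
    {"xyz": [0,-0.8,0],"turn": [0,0,0],"grip": 0},
    {"xyz": [0,-0.8,0],"turn": [0,0,0],"grip": 0},
  ],
)

```text
clock: 4.98
tcp_pos: [0.5727, 0.1186, 0.0848]
orientation: [0.001, 0.997, 0.08, 0.003]
wrist_force: [2.1, -5.8, 4.5]
finger_gap: 0.0133
grip_force: 40.6
```

```bash
python3 - <<'E'
from h import *
s=env.get_state();print(w2m(s['tcp_pos']),w2m(s['wrist_force'][:2]+C),s['ft_torque'])
E
```

```text
[0.04672944 0.06304013] [ 1.17416643 -6.01745869] [-0.91805671 -0.27199592  0.02801171]
```

>>> apply_moves(
  rows=[
    {"xyz": [0,-0.4,0],"turn": [0,0,0],"grip": 0},
    {"xyz": [0,-0.4,0],"turn": [0,0,0],"grip": 0},
  ],
)

```text
clock: 5.15
tcp_pos: [0.5726, 0.1189, 0.0848]
orientation: [0.001, 0.997, 0.08, 0.003]
wrist_force: [2.4, -6.4, 6.2]
finger_gap: 0.0135
grip_force: 40.6
```

>>> apply_moves(
  rows=[
    {"xyz": [0,-0.4,0],"turn": [0,0,0],"grip": 0},
    {"xyz": [0,-0.4,0],"turn": [0,0,0],"grip": 0},
  ],
)

```text
clock: 5.32
tcp_pos: [0.5726, 0.1193, 0.0848]
orientation: [0.001, 0.997, 0.08, 0.003]
wrist_force: [2.4, -6.9, 5.9]
finger_gap: 0.0129
grip_force: 40.6
```

>>> apply_moves(
  rows=[
    {"xyz": [0,-0.4,0],"turn": [0,0,0],"grip": 0},
    {"xyz": [0,-0.4,0],"turn": [0,0,0],"grip": 0},
  ],
)

```text
clock: 5.48
tcp_pos: [0.5726, 0.1193, 0.0848]
orientation: [0.002, 0.997, 0.08, 0.003]
wrist_force: [2.6, -7.0, 6.6]
finger_gap: 0.0131
grip_force: 40.6
```

>>> apply_moves(
  rows=[
    {"xyz": [0,-0.4,0],"turn": [0,0,0],"grip": 0},
    {"xyz": [0,-0.4,0],"turn": [0,0,0],"grip": 0},
  ],
)

```text
clock: 5.65
tcp_pos: [0.5726, 0.1193, 0.0848]
orientation: [0.002, 0.997, 0.079, 0.003]
wrist_force: [3.0, -8.2, 5.8]
finger_gap: 0.0131
grip_force: 40.6
```

>>> apply_moves(
  rows=[
    {"xyz": [0,-0.4,0],"turn": [0,0,0],"grip": 0},
    {"xyz": [0,-0.4,0],"turn": [0,0,0],"grip": 0},
  ],
)

```text
clock: 5.82
tcp_pos: [0.5726, 0.1194, 0.0848]
orientation: [0.003, 0.997, 0.079, 0.003]
wrist_force: [2.4, -9.8, 6.4]
finger_gap: 0.0137
grip_force: 40.6
```

The guide has stopped and the force is rising, so the box is snug. I press slightly more and hold.

>>> apply_moves(
  rows=[
    {"xyz": [0,-0.5,0],"turn": [0,0,0],"grip": 0},
    {"xyz": [0,-1,0],"turn": [0,0,0],"grip": 0},
    {"xyz": [0,-1,0],"turn": [0,0,0],"grip": 0},
    {"xyz": [0,-1,0],"turn": [0,0,0],"grip": 0},
    {"xyz": [0,-1,0],"turn": [0,0,0],"grip": 0},
    {"xyz": [0,-1,0],"turn": [0,0,0],"grip": 0},
    {"xyz": [0,-1,0],"turn": [0,0,0],"grip": 0},
    {"xyz": [0,-1,0],"turn": [0,0,0],"grip": 0},
    {"xyz": [0,-1,0],"turn": [0,0,0],"grip": 0},
    {"xyz": [0,-1,0],"turn": [0,0,0],"grip": 0},
    {"xyz": [0,-1,0],"turn": [0,0,0],"grip": 0},
    {"xyz": [0,-1,0],"turn": [0,0,0],"grip": 0},
  ],
)

```text
clock: 6.82
tcp_pos: [0.5726, 0.1194, 0.0848]
orientation: [0.003, 0.997, 0.079, 0.003]
wrist_force: [3.2, -13.3, 6.8]
finger_gap: 0.0132
grip_force: 40.6
```

```bash
python3 - <<'E'
from h import *
s=env.get_state();print(w2m(s['tcp_pos']),w2m(s['wrist_force'][:2]+C),s['ft_torque'])
c=snap("scene");cv2.imwrite("pics/s1.png",cv2.resize(c["color"][130:260,250:410],None,fx=4,fy=4,interpolation=cv2.INTER_CUBIC))
E
```

```text
[0.04675685 0.06387223] [  1.03662175 -13.62972518] [-2.07055562 -0.39828992  0.06171353]
```

View pics/s1.png

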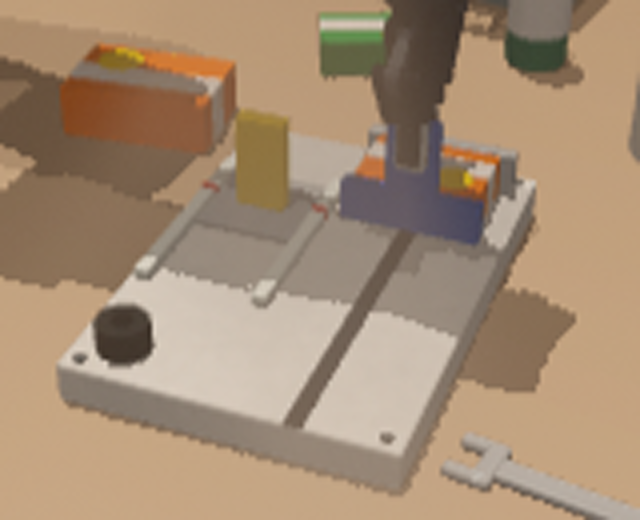

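The scene crop shows the guide at (415,205) pressed against the orange box, which sits against the steel cheek at (500,170). The TCP is at y = 63.9 mm (snug is 64), pressed with about 8 N net for a second. I relax, release and go up.

>>> apply_moves(
  rows=[
    {"xyz": [0,1,0],"turn": [0,0,0],"grip": 0},
    {"xyz": [0,1.8,0],"turn": [0,0,0],"grip": 0},
    {"xyz": [0,1.8,0],"turn": [0,0,0],"grip": 0},
    {"xyz": [0,1.8,0],"turn": [0,0,0],"grip": 0.5},
    {"xyz": [0,1.8,0],"turn": [0,0,0],"grip": 0.5},
    {"xyz": [0,1.8,0],"turn": [0,0,0],"grip": 0.5},
    {"xyz": [0,1.8,0],"turn": [0,0,0],"grip": 0.5},
    {"xyz": [0,1.8,0],"turn": [0,0,0],"grip": 0.5},
    {"xyz": [0,1.8,-20],"turn": [0,0,0],"grip": 0.5},
    {"xyz": [0,1.8,-50],"turn": [0,0,0],"grip": 0.5},
    {"xyz": [0,1.8,-80],"turn": [0,0,0],"grip": 0.5},
    {"xyz": [0,1.8,-80],"turn": [0,0,0],"grip": 0.5},
  ],
)

```text
clock: 7.87
tcp_pos: [0.5731, 0.1217, 0.1687]
orientation: [-0.0, 0.997, 0.081, 0.004]
wrist_force: [0.8, -0.2, 0.9]
finger_gap: 0.0424
grip_force: 0.0
```

```bash
python3 - <<'E'
from h import *
s=env.get_state();print(w2m(s['tcp_pos']),w2m(s['wrist_force'][:2]+C));plan(-.060,.050,.165)
E
```

```text
[0.04768068 0.06608124] [ 0.75334474 -0.37033916]
shift mm [-107.7   15.9    2.7] turn [ 0.0007 -0.009   0.0013] t 7.8667
```

>>> apply_moves(
  rows=[
    {"xyz": [-30,5,0],"turn": [0,-0.004,0.001],"grip": 0.5},
    {"xyz": [-65,10,0],"turn": [0,-0.008,0.001],"grip": 0.5},
    {"xyz": [-95,14,0],"turn": [0,-0.008,0.001],"grip": 0.5},
    {"xyz": [-107.5,16,2],"turn": [0,-0.008,0.001],"grip": 0.5},
    {"xyz": [-107.5,16,2],"turn": [0,-0.008,0.001],"grip": 0.5},
    {"xyz": [-107.5,16,2],"turn": [0,-0.008,0.001],"grip": 0.5},
    {"xyz": [-107.5,16,2],"turn": [0,-0.008,0.001],"grip": 0.5},
  ],
)

```text
clock: 8.45
tcp_pos: [0.4677, 0.0884, 0.161]
orientation: [0.0, 0.997, 0.08, -0.003]
wrist_force: [0.5, -0.2, -0.2]
finger_gap: 0.0428
grip_force: 0.0
```

```bash
python3 - <<'E'
from h import *
plan(-.060,.050,.068)
E
```

```text
shift mm [ 2.4 -0.  93. ] turn [ 0.0002  0.0063 -0.    ] t 8.45
```

>>> apply_moves(
  rows=[
    {"xyz": [2,0,30],"turn": [0,0.006,0],"grip": 0.5},
    {"xyz": [2,0,60],"turn": [0,0.006,0],"grip": 0.5},
    {"xyz": [2,0,85],"turn": [0,0.006,0],"grip": 0.5},
    {"xyz": [2,0,93],"turn": [0,0.006,0],"grip": 0.5},
    {"xyz": [2,0,93],"turn": [0,0.006,0],"grip": 0.5},
    {"xyz": [2,0,93],"turn": [0,0.006,0],"grip": 0},
    {"xyz": [2,0,93],"turn": [0,0.006,0],"grip": 0},
    {"xyz": [2,0,93],"turn": [0,0.006,0],"grip": 0},
    {"xyz": [2,0,93],"turn": [0,0.006,0],"grip": 0},
    {"xyz": [2,0,93],"turn": [0,0.006,0],"grip": 0},
    {"xyz": [2,0,93],"turn": [0,0.006,0],"grip": 0},
  ],
  force=50,
)

```text
clock: 9.37
tcp_pos: [0.4694, 0.0888, 0.0693]
orientation: [-0.0, 0.997, 0.08, 0.001]
wrist_force: [1.0, 2.9, 6.8]
finger_gap: 0.0134
grip_force: 49.8
```

```bash
python3 - <<'E'
from h import *
s=env.get_state();print(w2m(s['tcp_pos']),w2m(s['wrist_force'][:2]+C));plan(-.060,.015,.068)
E
```

```text
[-0.05998089  0.05011417] [1.39373692 2.66619715]
shift mm [-0.  35.1  1.2] turn [-0.0002 -0.0019  0.0001] t 9.3667
```

>>> apply_moves(
  rows=[
    {"xyz": [0,4,0],"turn": [0,0,0],"grip": 0},
    {"xyz": [0,9,0],"turn": [0,0,0],"grip": 0},
    {"xyz": [0,14,0],"turn": [0,0,0],"grip": 0},
    {"xyz": [0,19,0],"turn": [0,0,0],"grip": 0},
    {"xyz": [0,24,0],"turn": [0,0,0],"grip": 0},
    {"xyz": [0,28,0],"turn": [0,0,0],"grip": 0},
    {"xyz": [0,31,0],"turn": [0,0,0],"grip": 0},
    {"xyz": [0,33,0],"turn": [0,0,0],"grip": 0},
    {"xyz": [0,34,0],"turn": [0,0,0],"grip": 0},
    {"xyz": [0,34,0],"turn": [0,0,0],"grip": 0},
    {"xyz": [0,34,0],"turn": [0,0,0],"grip": 0},
  ],
)

```text
clock: 10.28
tcp_pos: [0.4747, 0.0562, 0.0693]
orientation: [-0.001, 0.997, 0.08, 0.001]
wrist_force: [0.5, 8.3, 7.0]
finger_gap: 0.0133
grip_force: 49.9
```

```bash
python3 - <<'E'
from h import *
s=env.get_state();print(w2m(s['tcp_pos']),w2m(s['wrist_force'][:2]+C));plan(-.060,.015,.068)
E
```

```text
[-0.05998686  0.01709994] [1.84326533 8.08349764]
shift mm [-0.   2.1  1.2] turn [-0.0025 -0.0022  0.0007] t 10.2833
```

>>> apply_moves(
  rows=[
    {"xyz": [0,1,0],"turn": [0,0,0],"grip": 0},
    {"xyz": [0,2,0],"turn": [0,0,0],"grip": 0},
    {"xyz": [0,2,0],"turn": [0,0,0],"grip": 0},
    {"xyz": [0,2,0],"turn": [0,0,0],"grip": 0},
    {"xyz": [0,2,0],"turn": [0,0,0],"grip": 0},
    {"xyz": [0,2,0],"turn": [0,0,0],"grip": 0},
  ],
)

```text
clock: 10.78
tcp_pos: [0.4749, 0.0544, 0.0692]
orientation: [-0.001, 0.997, 0.08, 0.001]
wrist_force: [1.0, 8.2, 7.1]
finger_gap: 0.0131
grip_force: 49.9
```

```bash
python3 - <<'E'
from h import *
s=env.get_state();print(w2m(s['tcp_pos']),w2m(s['wrist_force'][:2]+C),s['qvel'])
c=snap("scene");cv2.imwrite("pics/s2.png",cv2.resize(c["color"][130:260,250:410],None,fx=4.5,fy=4.5,interpolation=cv2.INTER_CUBIC))
c=snap("top");cv2.imwrite("pics/t2.png",cv2.resize(c["color"][125:255,215:385],None,fx=4,fy=4,interpolation=cv2.INTER_CUBIC))
W=pts(c);d=np.load("top0.npz")["W"];print(np.nanmax(abs(W[200:216,342:358,2]-d[200:216,342:358,2])))
E
```

```text
[-0.06000407  0.01528671] [2.31333293 7.95765628] [-5.21126221e-05  5.10882059e-04 -1.88758581e-04 -2.54374631e-04
  3.79173718e-04 -6.20877879e-04]
0.007077708460816234
```

View pics/s2.png

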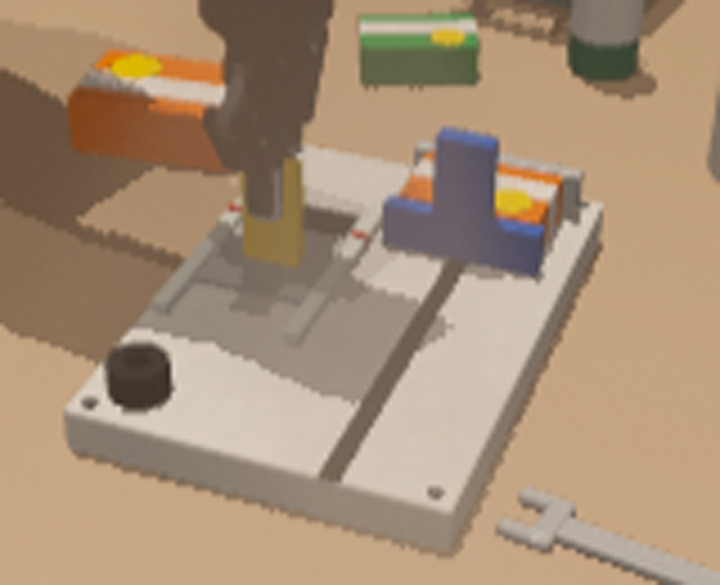

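View pics/t2.png

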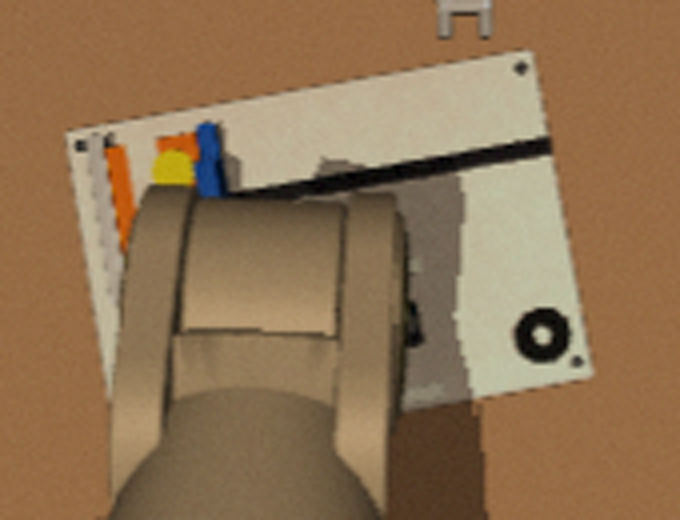

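The scene crop shows the guide and box still tight against the cheek at (460,200). The shutter's rear edge is level with the red marks at (235,208) and (358,235), and the fingers hold the tab. The top crop shows the box touching the cheek at (105,180) and the roller unmoved at (542,334). The opening is 34.8 mm at about 8 N, which matches half travel, so I hand it in.

```bash
python3 -c "
from h import *
print(ticket.hand_in())"
```

```text
the job is handed in; nothing more can be done
None
```

I handed the job in at about 11 s on the clock. The box was pressed snug against the cheek with about 8 N for a second and the guide left there. The shutter is held by the fingers at about 34.8 mm, which is half travel.

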